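Put the dry whetstone back in its slide-cover case

TASK

The whetstone has dried standing on end on the draining board and goes back in its wooden case: slide the case's cover all the way back, lay the stone flat in its cork bed, and slide the cover fully shut again. The stone is brittle, so lay it down under control and never let it topple or fall over; leave the other things on the worktop and draining board where they stand.

Things in the scene. Friction and masses are not known exactly. Their poses are not given: they have to be found in the camera images.
- whetstone: whetstone: a plain block 60 x 30 x 150 mm, 0.36 to 0.56 kg, one broad half dark grey, the other sand-coloured. It starts standing on one small end on the draining board (board top at z = 0.0015 m). Origin: middle of the end it starts on; x along the 60 mm width, y along the 30 mm thickness, z along the 150 mm length. Brittle: toppling chips it
- stone_centre (a point): centre of the whetstone, 75 mm above the draining board at the start (15 mm above what it lies on when laid flat); axes as for the whetstone
- case: whetstone case: light wooden box fixed to the worktop, 131 mm (x) by 218 mm (y), side walls 52.5 mm high. Origin: centre of its underside, z = 0; x across, y along it towards the end to which the cover opens, z up. At the +y end, beyond the bed, is a small bay with a white cleaning stone fixed in it, which the open cover still covers
- bed (a point): where the whetstone's centre lies when it is flat in its bed (length along case y, width along case x); case axes. The bed's floor is 15 mm below, z = 0.006 m. The bed is 67 mm (x) by 161 mm (y) between cork strips 22 mm high; the stone stands 8 mm proud. At mid-length each strip has a finger notch 46 mm long (y), 24 mm deep (x), down to the floor
- cover_grip (a point): grip bar on the sliding cover, point 58 mm above the worktop; case axes. Dark wooden bar 64 mm long (x), 14 mm thick (y), 20 mm high (z 46 to 66 mm; the cover's top is at 46, its underside at 40), standing up so that it can be pinched from above along y, 30 mm free on either side. Shut, it is 39.5 mm towards case -y from the bed point
- cover (a joint): how far the cover is open, m, sliding level along case +y: 0 fully shut against its stop, 0.164 fully open against the other. About 1.5 N of friction; stays where it is left. At 0.164 the whole bed is uncovered. Starts shut or up to 25 mm ajar
- mug: blue-and-white mug, 82 across (114 with handle), 91 high, on the draining board; origin at the centre of its underside; to be left alone
- tumbler: clear glass tumbler, 80 across, 91 high, on the draining board; origin at the centre of its underside; to be left alone
- teaspoon: steel teaspoon, 130 long, lying on the worktop; origin at the centre of its underside; to be left alone
- pepper_mill: dark wooden pepper mill, 58 across, 160 high; origin at the centre of its underside; to be left alone
- spice_jar: spice jar with a black cap, 41 across, 105 high; origin at the centre of its underside; to be left alone
- lemon: lemon, 83 x 58, 58 high; origin at its underside when built; to be left alone

How it is judged:
By the outcome, as a careful person would: the job done as asked, in the order asked, and still so for the second after the job is handed in, with the robot touching nothing.
It also fails if it takes over 72 s, if anything falls off the work surface, if the arm or the gripper's body presses on something with over 40 N, if the wrist force passes 120 N, or if a joint passes its speed limit or range.

ROBOT

A 6-joint arm with a two-finger parallel gripper is mounted at the origin on a cart in front of the work surface, level with it; the furniture and walls round the work are solid. World frame = base frame: x ahead of the robot, y to its left, z up, the work surface at z = 0. Lengths are in m, angles in rad, forces in N, time in s.
With the tool pointing down it reaches from about 0.35 to 0.85 m from the base axis. Payload 8.1 kg.
Tool frame: the origin (TCP) lies between the finger pads; the fingertips stand 14 mm ahead of it and the grasp point (between the pads) lies 5 mm behind it; z points along the fingers, y is the line along which they close (so a half turn about z gives the same grasp; the last joint's range is limited). The gripper opens to 93 mm and grips with 3 to 60 N. Pads are 15 mm wide; open, the fingers measure 128 mm over their backs; the gripper's body (75 mm by 188 mm) begins 65 mm behind the grasp point.
Start: joints at [-1.392, 0.13, 1.488, -0, 1.523, -0.085], TCP at [0.156, -0.579, 0.233] pointing down, gripper open.
Joint ranges: [-2.96, 2.96], [-0.89, 2.26], [0.02, 2.5], [-1.34, 4.48], [0, 2.73], [-2.66, 2.66]. Speed limits (rad/s): [2.39, 2.39, 2.79, 3.14, 3.14, 3.14].

INTERFACE

Orientations are given as a rotation vector (axis times angle).
In Python, from plant import robot gives the robot as it stands.
- The arm moves only by the tool arm_command, never from a script. Its argument "targets" is a list of rows, each an object of numbers: "x", "y", "z": the shift along the world's x, y, z in units of 500 mm (1.0 is 500 mm); "rx", "ry", "rz": the turn, a rotation vector about the world's x, y, z in units of 2 rad (1.0 is 2 rad); "claw": the closure in counts, from 0 (fully open) to 255 (shut). In form: [{"x": .., "y": .., "z": .., "rx": .., "ry": .., "rz": .., "claw": ..}, ...]. A call has 1 to 10 rows; each row is the pose to reach, as a shift and turn from the pose commanded when the call began; what a row does not reach only later rows make up. A row lasts 1/12 s, in which the tool goes at most 41.7 mm and 7.16 degrees, less where a joint would pass 70% of its speed; a pose out of reach is approached as far as the arm can. A call with a number of a shift or a turn outside -1 to 1 is refused whole. A call with a gripper value outside its range is refused whole. The fingers move at their own pace and stop on an object; "squeeze" is the grip in N (left out, the last holds). Time passes only in rows, so rows that repeat a pose let the fingers close. It gives the time, the measured TCP pose, the force, the opening and the grip force at its end, in the units of the state.
- robot.read_state(): the state, without advancing time (a new reading comes with each control period).
- robot.read_camera(name): name is "scene" or "top" or "wrist"; returns (picture, depth): 400x640x3 uint8, red, green, blue; 400x640 float32, m along the optical axis (not along the pixel's ray), 0 where there is no reading.
- robot.get_calibration(name): a dict with "intrinsics" (3x3 intrinsics, pixels), "dist" ([k1, k2, p1, p2, k3] as OpenCV has them; the pictures are not rectified), "origin" and "orientation" of the camera in the world. Camera axes: x right, y up, looking along -z (the intrinsics and any distortion apply to the point x, -y, -z); pixel columns grow to the right and rows downward; lengths in m; the calibration is good to about 2 mm. A picture is of the moment at which its call begins: read the wrist's pose just before it. get_calibration takes no time and is no camera call; for the wrist camera it gives the pose at the moment of the call.
- robot.close_job(): hands the job in; it is judged then, once.
The state is a dict: "t": time; "q": joint angles; "dq": joint speeds; "joint_torque": joint torques, N m; "tool_pos": TCP position; "orientation": TCP orientation; "force": force on the tool from outside, world axes, zero at the start; "wrist_torque": the same for the moment, N m; "opening": finger opening in m; "gripper_force": force on a finger pad.
Only numpy, scipy, OpenCV 4.12 (cv2) and the standard library are available. Lean on these libraries where they do the work, as an engineer would, in place of code of your own. Each camera call takes 0.05 s, during which the arm holds its last target. There are 200 camera calls.

## Working session

There is one attempt and no reset: what is moved stays moved. The work goes in short steps, Python scripts to look and compute and a tool call to move; the robot and the scene stay as the last step left them, time stands still between calls to the robot, and variables do not carry over. Pictures are saved under pics/ and viewed, at most 10 in all, crops included, and the job is handed in when it is done.

Besides the shell and the picture viewer there is one more tool, called after "Request:" as name([rows], argument=value, ...), one row to a line, values as JSON. arm_command: Moves the arm, as the interface text tells. Shifts and turns lie within -1 to 1; 1 stands for 500 mm of shift or 2 rad of turn. Its arguments: {"type":"object","properties":{"targets":{"type":"array","items":{"type":"object","properties":{"x":{"type":"number","minimum":-1,"maximum":1},"y":{"type":"number","minimum":-1,"maximum":1},"z":{"type":"number","minimum":-1,"maximum":1},"rx":{"type":"number","minimum":-1,"maximum":1},"ry":{"type":"number","minimum":-1,"maximum":1},"rz":{"type":"number","minimum":-1,"maximum":1},"claw":{"type":"number"}}}},"squeeze":{"type":"number"}},"required":["targets"]}

```bash
mkdir -p pics; ls
cat > h.py <<'E'
import numpy as np, cv2
from scipy.spatial.transform import Rotation as R
from plant import robot
def rot(o):
    o=np.array(o,float)
    return o if o.shape==(3,3) else (R.from_quat(o).as_matrix() if o.size==4 else R.from_rotvec(o).as_matrix())
def snap(name,f=None):
    c=robot.get_calibration(name); im,d=robot.read_camera(name)
    if f: cv2.imwrite('pics/'+f,im[:,:,::-1])
    return c,im,d
def cloud(c,d):
    h,w=d.shape; u,v=np.meshgrid(np.arange(w),np.arange(h))
    p=cv2.undistortPoints(np.stack([u,v],-1).reshape(-1,1,2).astype(np.float64),np.array(c['intrinsics']),np.array(c['dist'],float)).reshape(h,w,2)
    P=np.stack([p[...,0]*d,-p[...,1]*d,-d],-1)
    P=P@rot(c['orientation']).T+np.array(c['origin']); P[d<=0]=np.nan
    return P
E
python3 - <<'E'
from h import *
s=robot.read_state(); print({k:np.round(v,3).tolist() for k,v in s.items()})
for n in('top','scene'):
    c,im,d=snap(n,n+'0.png'); np.savez(n+'0.npz',P=cloud(c,d),im=im); print(n,c['origin'],c['orientation'],c['dist'])
E
```

```text
pics
{'t': 0.0, 'q': [-1.392, 0.131, 1.489, -0.0, 1.523, -0.085], 'dq': [-0.0, 0.0, -0.001, -0.002, -0.0, 0.0], 'joint_torque': [0.002, -55.984, -49.176, 0.077, 0.035, -0.0], 'tool_pos': [0.156, -0.579, 0.232], 'orientation': [-3.113, -0.413, 0.0], 'force': [-0.402, 1.293, 0.84], 'wrist_torque': [-0.028, -0.012, 0.009], 'gripper_force': 0.0, 'opening': 0.093}
top [0.33705934 0.08111247 1.28347283] [ 0.13410679 -0.1418756  -1.53971809] [-0.04320069  0.          0.          0.          0.        ]
scene [-0.05474712  0.65213523  0.8072301 ] [ 0.41587036 -0.99620529 -2.12404921] [-0.02569427  0.          0.          0.          0.        ]
```

View pics/top0.png

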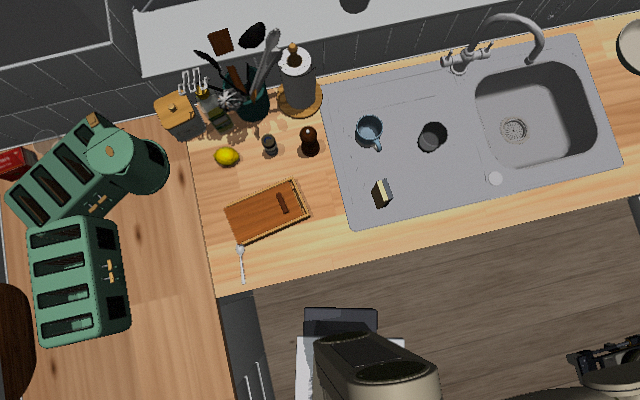

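View pics/scene0.png

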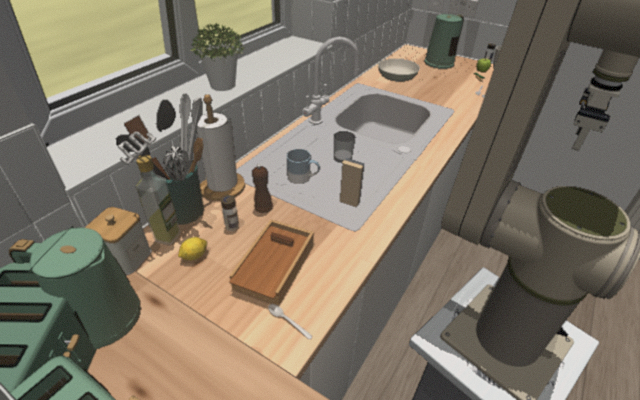

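The top view shows the case at about (267,212) with its grip bar at (283,203), so the cover opens to image-left. The stone is at (382,192), the mug at (368,130) and the tumbler at (432,137). The scene view agrees: stone standing at (351,183), case at (273,262).

Run:
```python
from h import *
for n in('top','scene'):
    z=np.load(n+'0.npz'); P=z['P']; im=z['im'].astype(int)
    def box(m,l):
        q=P[m]; 
        r=cv2.minAreaRect(q[:,:2].astype(np.float32)); print(n,l,len(q),np.round(q.mean(0),4),'rect',np.round(r[0],4),np.round(r[1],4),round(r[2],1))
    v,u=np.mgrid[:400,:640]
    if n=='top': cs=(u>215)&(u<318)&(v>170)&(v<250); st=(u>365)&(u<400)&(v>170)&(v<215)
    else: cs=(u>225)&(u<320)&(v>215)&(v<310); st=(u>335)&(u<370)&(v>150)&(v<215)
    Z=P[...,2]
    box(cs&(Z>.058)&(Z<.08),'grip'); box(cs&(Z>.035)&(Z<.058),'casetop')
    box(cs&(Z>.049)&(Z<.058),'rim')
    box(st&(Z>.14),'stonetop'); box(st&(Z>.03)&(Z<.16),'stone')
    print(np.round(np.nanpercentile(Z[st],[5,50,95]),4), np.nanmedian(Z[cs]))
```

```text
top grip 118 [0.5358 0.213  0.0651] rect [0.5216 0.2466] [0.1232 0.199 ] 25.3
top casetop 3130 [0.514  0.2675 0.0474] rect [0.5172 0.2624] [0.1322 0.231 ] 25.7
top rim 848 [0.5212 0.2531 0.0519] rect [0.5179 0.2611] [0.132  0.2281] 25.6
top stonetop 250 [ 0.5698 -0.0786  0.1514] rect [ 0.5709 -0.0794] [0.0606 0.0308] 21.1
top stone 426 [ 0.5657 -0.0754  0.1246] rect [ 0.5706 -0.0791] [0.0607 0.0314] 19.8
[-0.0024  0.0034  0.1528] 0.0035309466431938663
scene grip 124 [0.5448 0.2189 0.0638] rect [0.6064 0.2405] [0.2066 0.0169] 20.7
scene casetop 3715 [0.5117 0.2724 0.0461] rect [0.5677 0.2884] [0.251  0.2327] 25.8
scene rim 615 [0.5297 0.2438 0.0519] rect [0.5659 0.2878] [0.246  0.2332] 26.7
scene stonetop 183 [ 0.5663 -0.0734  0.1487] rect [ 0.5694 -0.0754] [0.0611 0.0336] 15.7
scene stone 916 [ 0.5799 -0.0833  0.0945] rect [ 0.6461 -0.1407] [0.0661 0.2616] 50.0
[-0.0033  0.0085  0.1492] 0.005693239640319314
```

Run:
```python
from h import *
z=np.load('top0.npz'); P=z['P']; im=z['im'].astype(int); Z=P[...,2]
v,u=np.mgrid[:400,:640]
for l,(a,b,c,d),h in [('mug',(350,388,110,155),.03),('tumbler',(412,452,115,160),.03),('mill',(295,325,120,160),.03),('jar',(258,280,130,160),.03),('spoon',(232,250,238,285),-.01)]:
    m=(u>a)&(u<b)&(v>c)&(v<d)&(Z>h); q=P[m]
    print(l,len(q),np.round(np.nanpercentile(q,5,axis=0),3),np.round(np.nanpercentile(q,95,axis=0),3))
# grip: largest connected component
m=((u>260)&(u<318)&(v>185)&(v<225)&(Z>.057)).astype(np.uint8)
n,L,S,C=cv2.connectedComponentsWithStats(m)
k=1+S[1:,4].argmax(); q=P[L==k]; r=cv2.minAreaRect(q[:,:2].astype(np.float32)); print('grip',len(q),q.mean(0).round(4),np.round(r[0],4),r,C[k])
# case rim corners excluding cover
m=((u>215)&(u<318)&(v>170)&(v<250)&(Z>.0495)&(Z<.056)); q=P[m]
A=np.deg2rad(25.6); ex=np.array([np.cos(A),np.sin(A)]); ey=np.array([-ex[1],ex[0]])
a=q[:,:2]@ex; b=q[:,:2]@ey
for x in (a,b): print(np.round(np.percentile(x,[.5,2,50,98,99.5]),4))
print('grip case',q.shape, P[L==k][:,:2].mean(0)@ex,P[L==k][:,:2].mean(0)@ey)
big=cv2.resize(z['im'][165:255,210:410,::-1],(800,360),interpolation=cv2.INTER_CUBIC); cv2.imwrite('pics/crop.png',big)
```

```text
mug 501 [ 0.718 -0.078  0.035] [ 0.811 -0.005  0.094]
tumbler 435 [ 0.721 -0.273  0.034] [ 0.793 -0.201  0.093]
mill 409 [0.707 0.117 0.04 ] [0.745 0.159 0.152]
jar 246 [0.699 0.24  0.042] [0.733 0.275 0.11 ]
spoon 778 [ 0.303  0.312 -0.004] [0.424 0.359 0.048]
grip 108 [0.5398 0.2127 0.0656] [0.5404 0.2132] ((0.5404207110404968, 0.21323296427726746), (0.06439921259880066, 0.015013942494988441), 25.64410400390625) [281.82407407 202.37037037]
[0.514  0.5146 0.5817 0.6445 0.6452]
[-0.1022 -0.1013  0.0059  0.1152  0.1222]
grip case (676, 3) 0.5787282291350367 -0.04139168053339585
```

View pics/crop.png

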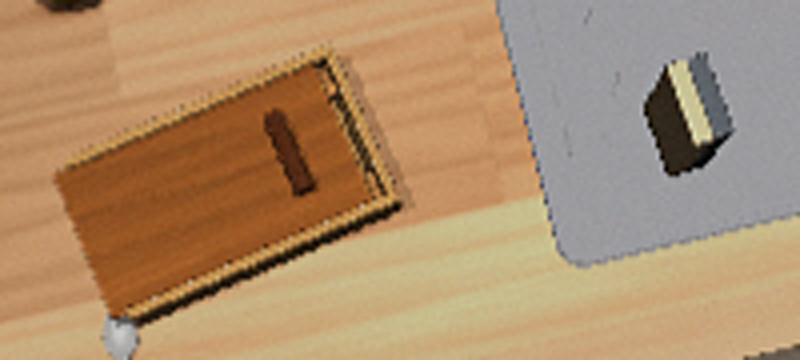

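The crop shows the cover slightly ajar: there is a gap inside the right-hand wall near (355,140), and the grip bar is at (290,152). The stone's long top edge runs roughly along world x. I'll go to the grip bar first.

Request:
arm_command([
  {"x": 0.36,"y": 0.74,"z": 0,"rz": 0.0916,"claw": 145},
  {"x": 0.36,"y": 0.74,"z": 0,"rz": 0.0916,"claw": 145},
  {"x": 0.36,"y": 0.74,"z": 0,"rz": 0.0916,"claw": 145},
  {"x": 0.36,"y": 0.74,"z": 0,"rz": 0.0916,"claw": 145},
  {"x": 0.36,"y": 0.74,"z": 0,"rz": 0.0916,"claw": 145},
  {"x": 0.36,"y": 0.74,"z": 0,"rz": 0.0916,"claw": 145},
  {"x": 0.36,"y": 0.74,"z": 0,"rz": 0.0916,"claw": 145},
  {"x": 0.36,"y": 0.74,"z": 0,"rz": 0.0916,"claw": 145},
  {"x": 0.36,"y": 0.74,"z": 0,"rz": 0.0916,"claw": 145},
  {"x": 0.36,"y": 0.74,"z": 0,"rz": 0.0916,"claw": 145},
])

```text
schema error: expected keys x, y, z, rx, ry, rz, claw
```

Request:
arm_command([
  {"x": 0.36,"y": 0.74,"z": 0,"rx": 0,"ry": 0,"rz": 0.0916,"claw": 145},
  {"x": 0.36,"y": 0.74,"z": 0,"rx": 0,"ry": 0,"rz": 0.0916,"claw": 145},
  {"x": 0.36,"y": 0.74,"z": 0,"rx": 0,"ry": 0,"rz": 0.0916,"claw": 145},
  {"x": 0.36,"y": 0.74,"z": 0,"rx": 0,"ry": 0,"rz": 0.0916,"claw": 145},
  {"x": 0.36,"y": 0.74,"z": 0,"rx": 0,"ry": 0,"rz": 0.0916,"claw": 145},
  {"x": 0.36,"y": 0.74,"z": 0,"rx": 0,"ry": 0,"rz": 0.0916,"claw": 145},
  {"x": 0.36,"y": 0.74,"z": 0,"rx": 0,"ry": 0,"rz": 0.0916,"claw": 145},
  {"x": 0.36,"y": 0.74,"z": 0,"rx": 0,"ry": 0,"rz": 0.0916,"claw": 145},
  {"x": 0.36,"y": 0.74,"z": 0,"rx": 0,"ry": 0,"rz": 0.0916,"claw": 145},
  {"x": 0.36,"y": 0.74,"z": 0,"rx": 0,"ry": 0,"rz": 0.0916,"claw": 145},
], squeeze=20)

```text
t: 0.93
tool_pos: [0.3368, -0.2069, 0.2324]
orientation: [-3.063, -0.696, -0.0]
force: [0.7, -0.5, 0.9]
opening: 0.0401
gripper_force: 0.0
```

Request:
arm_command([
  {"x": 0.36,"y": 0.74,"z": 0,"rx": 0,"ry": 0,"rz": 0,"claw": 145},
  {"x": 0.36,"y": 0.74,"z": 0,"rx": 0,"ry": 0,"rz": 0,"claw": 145},
  {"x": 0.36,"y": 0.74,"z": 0,"rx": 0,"ry": 0,"rz": 0,"claw": 145},
  {"x": 0.36,"y": 0.74,"z": 0,"rx": 0,"ry": 0,"rz": 0,"claw": 145},
  {"x": 0.36,"y": 0.74,"z": 0,"rx": 0,"ry": 0,"rz": 0,"claw": 145},
  {"x": 0.36,"y": 0.74,"z": 0,"rx": 0,"ry": 0,"rz": 0,"claw": 145},
  {"x": 0.36,"y": 0.74,"z": 0,"rx": 0,"ry": 0,"rz": 0,"claw": 145},
  {"x": 0.36,"y": 0.74,"z": 0,"rx": 0,"ry": 0,"rz": 0,"claw": 145},
  {"x": 0.36,"y": 0.74,"z": 0,"rx": 0,"ry": 0,"rz": 0,"claw": 145},
  {"x": 0.36,"y": 0.74,"z": 0,"rx": 0,"ry": 0,"rz": 0,"claw": 145},
])

```text
t: 1.77
tool_pos: [0.5167, 0.1635, 0.2321]
orientation: [-3.063, -0.698, 0.001]
force: [0.7, -1.2, 1.4]
opening: 0.0401
gripper_force: 0.0
```

Run:
```python
from h import *
s=robot.read_state(); print(s['tool_pos'],s['q'])
c,im,d=snap('wrist','w1.png'); P=cloud(c,d); Z=P[...,2]
print('cam',c['origin'])
A=np.deg2rad(25.6); ex=np.array([np.cos(A),np.sin(A)]); ey=np.array([-ex[1],ex[0]])
X=P[...,:2]@ex; Y=P[...,:2]@ey
m=(Z>.058)&(Z<.075)&(abs(X-.5795)<.06)&(abs(Y+.0412)<.04)
q=P[m]
if len(q)>5:
  r=cv2.minAreaRect(q[:,:2].astype(np.float32)); print(len(q),r,'case',np.array(r[0])@ex,np.array(r[0])@ey,np.median(q[:,2]))
```

```text
[0.51674753 0.16348732 0.23206189] [ 2.11652495e-01 -2.57479361e-02  1.65087113e+00  2.28588009e-04
  1.51695109e+00  1.33452510e+00]
cam [0.58244337 0.19552497 0.38338182]
1011 ((0.5397371649742126, 0.21548542380332947), (0.062299393117427826, 0.015322022140026093), 25.860708236694336) case 0.5798607117834019 -0.03888097293210847 0.0648536569689569
```

View pics/w1.png

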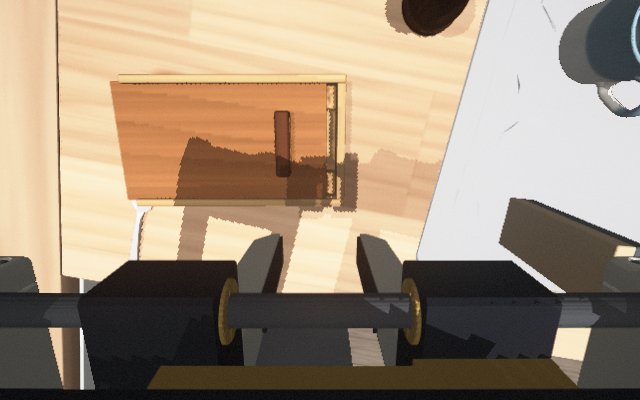

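The wrist view shows the grip bar at (283,144) and the cover gap at (331,140), with the fingers either side of (320,270). I'll descend on the bar and pinch it.

Request:
arm_command([
  {"x": 0.047,"y": 0.102,"z": 0,"rx": 0,"ry": 0,"rz": 0,"claw": 145},
  {"x": 0.047,"y": 0.102,"z": 0,"rx": 0,"ry": 0,"rz": 0,"claw": 145},
  {"x": 0.047,"y": 0.102,"z": -0.15,"rx": 0,"ry": 0,"rz": 0,"claw": 145},
  {"x": 0.047,"y": 0.102,"z": -0.2,"rx": 0,"ry": 0,"rz": 0,"claw": 145},
  {"x": 0.047,"y": 0.102,"z": -0.28,"rx": 0,"ry": 0,"rz": 0,"claw": 145},
  {"x": 0.047,"y": 0.102,"z": -0.32,"rx": 0,"ry": 0,"rz": 0,"claw": 145},
  {"x": 0.047,"y": 0.102,"z": -0.336,"rx": 0,"ry": 0,"rz": 0,"claw": 145},
  {"x": 0.047,"y": 0.102,"z": -0.336,"rx": 0,"ry": 0,"rz": 0,"claw": 230},
  {"x": 0.047,"y": 0.102,"z": -0.336,"rx": 0,"ry": 0,"rz": 0,"claw": 230},
  {"x": 0.047,"y": 0.102,"z": -0.336,"rx": 0,"ry": 0,"rz": 0,"claw": 230},
])

```text
t: 2.65
tool_pos: [0.5402, 0.2118, 0.0651]
orientation: [-3.063, -0.696, -0.001]
force: [0.6, -0.6, 0.3]
opening: 0.0246
gripper_force: 0.0
```

Request:
arm_command([
  {"x": 0,"y": 0,"z": 0,"rx": 0,"ry": 0,"rz": 0,"claw": 255},
  {"x": 0,"y": 0,"z": 0,"rx": 0,"ry": 0,"rz": 0,"claw": 255},
  {"x": 0,"y": 0,"z": 0,"rx": 0,"ry": 0,"rz": 0,"claw": 255},
  {"x": -0.0173,"y": 0.0361,"z": 0,"rx": 0,"ry": 0,"rz": 0,"claw": 255},
  {"x": -0.0346,"y": 0.0722,"z": 0,"rx": 0,"ry": 0,"rz": 0,"claw": 255},
  {"x": -0.0518,"y": 0.1082,"z": 0,"rx": 0,"ry": 0,"rz": 0,"claw": 255},
  {"x": -0.0734,"y": 0.1533,"z": 0,"rx": 0,"ry": 0,"rz": 0,"claw": 255},
  {"x": -0.095,"y": 0.1984,"z": 0,"rx": 0,"ry": 0,"rz": 0,"claw": 255},
  {"x": -0.108,"y": 0.2255,"z": 0,"rx": 0,"ry": 0,"rz": 0,"claw": 255},
  {"x": -0.121,"y": 0.2525,"z": 0,"rx": 0,"ry": 0,"rz": 0,"claw": 255},
])

```text
t: 3.48
tool_pos: [0.4793, 0.3388, 0.0654]
orientation: [3.063, 0.697, 0.001]
force: [0.5, -1.8, 2.6]
opening: 0.0142
gripper_force: 20.0
```

Request:
arm_command([
  {"x": -0.0043,"y": 0.009,"z": 0,"rx": 0,"ry": 0,"rz": 0,"claw": 255},
  {"x": -0.0065,"y": 0.0135,"z": 0,"rx": 0,"ry": 0,"rz": 0,"claw": 255},
  {"x": -0.0086,"y": 0.018,"z": 0,"rx": 0,"ry": 0,"rz": 0,"claw": 255},
  {"x": -0.0108,"y": 0.0225,"z": 0,"rx": 0,"ry": 0,"rz": 0,"claw": 255},
  {"x": -0.0121,"y": 0.0253,"z": 0,"rx": 0,"ry": 0,"rz": 0,"claw": 255},
  {"x": -0.0121,"y": 0.0253,"z": 0,"rx": 0,"ry": 0,"rz": 0,"claw": 255},
])

```text
t: 3.98
tool_pos: [0.4739, 0.3502, 0.0653]
orientation: [-3.064, -0.696, -0.001]
force: [-2.8, -1.4, 6.3]
opening: 0.0138
gripper_force: 20.0
```

Request:
arm_command([
  {"x": -0.0017,"y": 0.0036,"z": 0,"rx": 0,"ry": 0,"rz": 0,"claw": 255},
  {"x": -0.0035,"y": 0.0072,"z": 0,"rx": 0,"ry": 0,"rz": 0,"claw": 255},
  {"x": -0.0052,"y": 0.0108,"z": 0,"rx": 0,"ry": 0,"rz": 0,"claw": 255},
  {"x": -0.0069,"y": 0.0144,"z": 0,"rx": 0,"ry": 0,"rz": 0,"claw": 255},
  {"x": -0.0069,"y": 0.0144,"z": 0,"rx": 0,"ry": 0,"rz": 0,"claw": 255},
])

```text
t: 4.4
tool_pos: [0.4733, 0.3515, 0.0652]
orientation: [3.055, 0.691, 0.002]
force: [8.3, -27.9, 9.5]
opening: 0.0136
gripper_force: 20.0
```

Request:
arm_command([
  {"x": 0,"y": 0,"z": 0,"rx": 0,"ry": 0,"rz": 0,"claw": 145},
  {"x": 0,"y": 0,"z": 0,"rx": 0,"ry": 0,"rz": 0,"claw": 145},
  {"x": 0,"y": 0,"z": 0,"rx": 0,"ry": 0,"rz": 0,"claw": 145},
  {"x": 0,"y": 0,"z": 0,"rx": 0,"ry": 0,"rz": 0,"claw": 145},
  {"x": 0,"y": 0,"z": 0.06,"rx": 0,"ry": 0,"rz": 0,"claw": 145},
  {"x": 0,"y": 0,"z": 0.14,"rx": 0,"ry": 0,"rz": 0,"claw": 100},
  {"x": 0,"y": -0.08,"z": 0.22,"rx": 0,"ry": 0,"rz": 0,"claw": 40},
  {"x": 0,"y": -0.16,"z": 0.3,"rx": 0,"ry": 0,"rz": 0,"claw": 0},
  {"x": 0,"y": -0.24,"z": 0.36,"rx": 0,"ry": 0,"rz": 0,"claw": 0},
  {"x": 0,"y": -0.3,"z": 0.38,"rx": 0,"ry": 0,"rz": 0,"claw": 0},
])

```text
t: 5.23
tool_pos: [0.4701, 0.2307, 0.2437]
orientation: [-3.062, -0.699, -0.004]
force: [-0.1, -0.9, 0.2]
opening: 0.069
gripper_force: 0.0
```

Run:
```python
from h import *
s=robot.read_state(); print(s['tool_pos'],s['q'],s['opening'])
c,im,d=snap('wrist','w2.png'); P=cloud(c,d); Z=P[...,2]; np.savez('w2.npz',P=P,im=im)
print('cam',c['origin'])
A=np.deg2rad(25.6); ex=np.array([np.cos(A),np.sin(A)]); ey=np.array([-ex[1],ex[0]])
X=P[...,:2]@ex; Y=P[...,:2]@ey
m=(Z>.058)&(Z<.075)&(abs(X-.58)<.06)&(abs(Y-.112)<.04)
q=P[m]; r=cv2.minAreaRect(q[:,:2].astype(np.float32)); print('grip',len(q),r,np.array(r[0])@ex,np.array(r[0])@ey)
# bed floor
m=(Z<.013)&(Z>-.005)&(abs(X-.58)<.075)&(Y>-.12)&(Y<.09)
m2=m&(abs(Y+.045)<.02)|m&(abs(Y-.025)<.015)
print('floor X',len(X[m2]),np.percentile(X[m2],[.5,2,50,98,99.5]).round(4))
m3=m&(abs(X-.58)<.025); print('floor Y',np.percentile(Y[m3],[.5,2,50,98,99.5]).round(4),np.median(Z[m3]))
m4=m&(abs(X-.58)>.04)&(abs(X-.58)<.055); print('notch Y',m4.sum(),np.percentile(Y[m4],[2,10,50,90,98]).round(4))
for lo in(.02,):
  m5=(Z>.02)&(Z<.036)&(abs(X-.58)<.06)&(Y<.07)&(Y>-.1); print('strip inner', [np.round(np.percentile(X[m5&(abs(Y-y)<.01)&(X>.58)],2),4) for y in(-.07,-.05,.03,.05)],[np.round(np.percentile(X[m5&(abs(Y-y)<.01)&(X<.58)],98),4) for y in(-.07,-.05,.03,.05)])
```

```text
[0.47010245 0.23071627 0.24373987] [ 3.57953060e-01 -8.42394149e-02  1.68598596e+00  5.18908720e-04
  1.53718841e+00  1.47995289e+00] 0.06898235965225234
cam [0.53532774 0.26264708 0.3953047 ]
grip 1029 ((0.47366514801979065, 0.3514224588871002), (0.06332264840602875, 0.015011604875326157), 25.591848373413086) 0.5790112734028066 0.1122602437701178
floor X 4083 [0.5245 0.5321 0.5822 0.6534 0.6544]
floor Y [-0.119  -0.1163 -0.0137  0.0668  0.0688] 0.00528090378192328
notch Y 1144 [-0.1191 -0.0343 -0.0139  0.0065  0.011 ]
strip inner [np.float64(0.6136), np.float64(0.6135), np.float64(0.6133), np.float64(0.6133)] [np.float64(0.5469), np.float64(0.5468), np.float64(0.5466), np.float64(0.5466)]
```

View pics/w2.png

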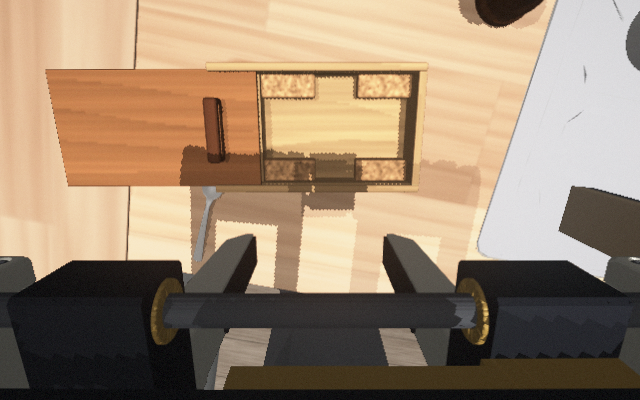

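The wrist view shows the whole bed uncovered, with notches at (335,85) and (335,168) and the cover bar at (213,130). The bed centre works out at about (0.528, 0.240) in the world. Next is the stone.

Request:
arm_command([
  {"x": 0,"y": -0.78,"z": 0.12,"rx": 0,"ry": 0,"rz": 0.62,"claw": 0},
  {"x": 0,"y": -0.78,"z": 0.12,"rx": 0,"ry": 0,"rz": 0.62,"claw": 0},
  {"x": 0,"y": -0.78,"z": 0.12,"rx": 0,"ry": 0,"rz": 0.62,"claw": 0},
  {"x": 0,"y": -0.78,"z": 0.12,"rx": 0,"ry": 0,"rz": 0.62,"claw": 0},
  {"x": 0,"y": -0.78,"z": 0.12,"rx": 0,"ry": 0,"rz": 0.62,"claw": 0},
  {"x": 0,"y": -0.78,"z": 0.12,"rx": 0,"ry": 0,"rz": 0.62,"claw": 0},
  {"x": 0,"y": -0.78,"z": 0.12,"rx": 0,"ry": 0,"rz": 0.62,"claw": 0},
  {"x": 0,"y": -0.78,"z": 0.12,"rx": 0,"ry": 0,"rz": 0.62,"claw": 0},
  {"x": 0,"y": -0.78,"z": 0.12,"rx": 0,"ry": 0,"rz": 0.62,"claw": 0},
  {"x": 0,"y": -0.78,"z": 0.12,"rx": 0,"ry": 0,"rz": 0.62,"claw": 0},
])

```text
t: 6.12
tool_pos: [0.4702, -0.1323, 0.2971]
orientation: [2.244, 2.199, 0.001]
force: [1.2, 0.5, 0.5]
opening: 0.093
gripper_force: 0.0
```

```bash
cat >> h.py <<'E'
def goal(c,psi,t,back=.009,stand=0.,rise=0.):
    "units of move from now to grasp stone centre c, width yaw psi deg, tool t deg below horizontal"
    p=np.deg2rad(psi); t=np.deg2rad(t); n=np.array([np.cos(p),np.sin(p),0]); d=np.array([-n[1],n[0],0]); up=np.array([0,0,1.])
    z=d*np.cos(t)-up*np.sin(t); G=np.stack([np.cross(n,z),n,z],1)
    pos=np.array(c)-d*back+z*(.005-stand)+up*rise
    s=robot.read_state(); R0=rot(s['orientation'])
    return ((pos-s['tool_pos'])/.5).round(4), (R.from_matrix(G@R0.T).as_rotvec()/2).round(4), pos
E
python3 - <<'E'
from h import *
print(robot.read_state()['tool_pos'],robot.read_state()['q'],robot.read_state()['orientation'])
c,im,d=snap('wrist'); P=cloud(c,d); Z=P[...,2]
m=(abs(P[...,0]-.57)<.06)&(abs(P[...,1]+.08)<.06)
for lo in(.145,.14):
    q=P[m&(Z>lo)&(Z<.16)]
    if len(q)>20:
        r=cv2.minAreaRect(q[:,:2].astype(np.float32)); print(len(q),r,np.median(q[:,2]))
print(goal((.570,-.0785,.0765),21,30,stand=.12,rise=.1)); print(goal((.570,-.0785,.0765),21,30,stand=.11))
E
```

```text
[ 0.47020668 -0.13228921  0.29709264] [-3.79617115e-01 -1.93121155e-01  1.68860860e+00  4.71767899e-04
  1.64576000e+00 -3.59236299e-01] [2.24383434e+00 2.19864081e+00 8.95019622e-04]
2355 ((0.5703842639923096, -0.07745368778705597), (0.06041678041219711, 0.030466437339782715), 20.487689971923828) 0.15063696596436182
2430 ((0.5703273415565491, -0.07747495174407959), (0.06053828075528145, 0.030466437339782715), 20.487689971923828) 0.15061188755408694
(array([ 0.2777, -0.0831, -0.1281]), array([0.5199, 0.0947, 0.1699]), array([ 0.60891622, -0.17988023,  0.234     ]))
(array([ 0.2715, -0.067 , -0.3381]), array([0.5199, 0.0947, 0.1699]), array([ 0.60581267, -0.17179518,  0.129     ]))
```

Request:
arm_command([
  {"x": 0.278,"y": -0.09,"z": -0.06,"rx": 0.52,"ry": 0.094,"rz": 0.17,"claw": 10},
  {"x": 0.278,"y": -0.09,"z": -0.06,"rx": 0.52,"ry": 0.094,"rz": 0.17,"claw": 10},
  {"x": 0.278,"y": -0.09,"z": -0.06,"rx": 0.52,"ry": 0.094,"rz": 0.17,"claw": 10},
  {"x": 0.278,"y": -0.09,"z": -0.06,"rx": 0.52,"ry": 0.094,"rz": 0.17,"claw": 10},
  {"x": 0.278,"y": -0.09,"z": -0.06,"rx": 0.52,"ry": 0.094,"rz": 0.17,"claw": 10},
  {"x": 0.278,"y": -0.09,"z": -0.06,"rx": 0.52,"ry": 0.094,"rz": 0.17,"claw": 10},
  {"x": 0.278,"y": -0.09,"z": -0.06,"rx": 0.52,"ry": 0.094,"rz": 0.17,"claw": 10},
  {"x": 0.278,"y": -0.09,"z": -0.06,"rx": 0.52,"ry": 0.094,"rz": 0.17,"claw": 10},
  {"x": 0.278,"y": -0.09,"z": -0.06,"rx": 0.52,"ry": 0.094,"rz": 0.17,"claw": 10},
  {"x": 0.278,"y": -0.09,"z": -0.06,"rx": 0.52,"ry": 0.094,"rz": 0.17,"claw": 10},
])

```text
t: 7.0
tool_pos: [0.6091, -0.1766, 0.2659]
orientation: [-1.241, -1.775, -0.708]
force: [0.8, 1.1, 0.1]
opening: 0.0892
gripper_force: 0.0
```

Run:
```python
from h import *
s=robot.read_state(); print(s['tool_pos'],s['q'],rot(s['orientation']).round(3).tolist())
C=(.5705,-.078,.0765)
for st,ri in((.12,.1),(.11,0),(.05,0),(0,0)): print(goal(C,20.6,30,stand=st,rise=ri))
```

```text
[ 0.60910314 -0.17663378  0.26593669] [-0.63801864  0.9967559   0.59673372  0.7437062   2.38059628 -0.6640212 ] [[-0.16, 0.936, -0.313], [0.464, 0.351, 0.813], [0.871, -0.015, -0.491]]
(array([-0.0008, -0.006 , -0.0639]), array([-0.0022, -0.0087,  0.0004]), array([ 0.60870751, -0.17964944,  0.234     ]))
(array([-0.0069,  0.0102, -0.2739]), array([-0.0022, -0.0087,  0.0004]), array([ 0.60566047, -0.17154293,  0.129     ]))
(array([-0.0434,  0.1075, -0.3339]), array([-0.0022, -0.0087,  0.0004]), array([ 0.58737825, -0.12290385,  0.099     ]))
(array([-0.0739,  0.1885, -0.3839]), array([-0.0022, -0.0087,  0.0004]), array([ 0.57214306, -0.08237128,  0.074     ]))
```

Request:
arm_command([
  {"x": -0.007,"y": 0.01,"z": -0.07,"rx": -0.002,"ry": -0.009,"rz": 0,"claw": 10},
  {"x": -0.007,"y": 0.01,"z": -0.14,"rx": -0.002,"ry": -0.009,"rz": 0,"claw": 10},
  {"x": -0.007,"y": 0.01,"z": -0.21,"rx": -0.002,"ry": -0.009,"rz": 0,"claw": 10},
  {"x": -0.007,"y": 0.01,"z": -0.25,"rx": -0.002,"ry": -0.009,"rz": 0,"claw": 10},
  {"x": -0.007,"y": 0.01,"z": -0.274,"rx": -0.002,"ry": -0.009,"rz": 0,"claw": 10},
  {"x": -0.007,"y": 0.01,"z": -0.274,"rx": -0.002,"ry": -0.009,"rz": 0,"claw": 10},
])

```text
t: 7.5
tool_pos: [0.6051, -0.1698, 0.1271]
orientation: [-1.245, -1.791, -0.714]
force: [0.7, 0.8, 0.1]
opening: 0.0898
gripper_force: 0.0
```

Run:
```python
from h import *
s=robot.read_state(); print(s['tool_pos'],s['q'],rot(s['orientation']).round(3).tolist(),s['force'])
c,im,d=snap('wrist','w3.png'); P=cloud(c,d); Z=P[...,2]
m=(abs(P[...,0]-.57)<.06)&(abs(P[...,1]+.08)<.06)
q=P[m&(Z>.146)&(Z<.156)]
if len(q)>20:
    r=cv2.minAreaRect(q[:,:2].astype(np.float32)); print(len(q),r,np.median(q[:,2]))
q=P[m&(Z>.03)&(Z<.14)]; p=np.deg2rad(20.6); n=np.array([np.cos(p),np.sin(p)])
print('face n range',np.percentile(q[:,:2]@n,[1,5,50,95,99]).round(4),'d',np.percentile(q[:,:2]@[-n[1],n[0]],[5,50,95]).round(4))
print(np.polyfit(q[:,:2]@n,q[:,:2]@[-n[1],n[0]],1))
C=(.5705,-.078,.0765); print(np.array(C[:2])@n,np.array(C[:2])@[-n[1],n[0]], np.array(s['tool_pos'][:2])@n)
for st,ri in((.05,0),(0,0)): print(goal(C,20.6,30,stand=st,rise=ri))
```

```text
[ 0.60505937 -0.16981377  0.12711245] [-0.63542179  1.07954409  0.71479678  0.62716283  2.20953514 -0.84449873] [[-0.173, 0.937, -0.304], [0.471, 0.35, 0.81], [0.865, -0.003, -0.502]] [0.74806572 0.80767783 0.14752728]
2568 ((0.5707986354827881, -0.07830499857664108), (0.060067564249038696, 0.03034561313688755), 19.643688201904297) 0.15052263219225875
face n range [0.4776 0.48   0.5068 0.5335 0.536 ] d [-0.2885 -0.2877 -0.2868]
[-0.00531984 -0.28496214]
0.5065783165635176 -0.2737383042025223 0.5066240391689308
(array([-0.0369,  0.095 , -0.0614]), array([0.0023, 0.0005, 0.0008]), array([ 0.58737825, -0.12290385,  0.099     ]))
(array([-0.0673,  0.176 , -0.1114]), array([0.0023, 0.0005, 0.0008]), array([ 0.57214306, -0.08237128,  0.074     ]))
```

View pics/w3.png

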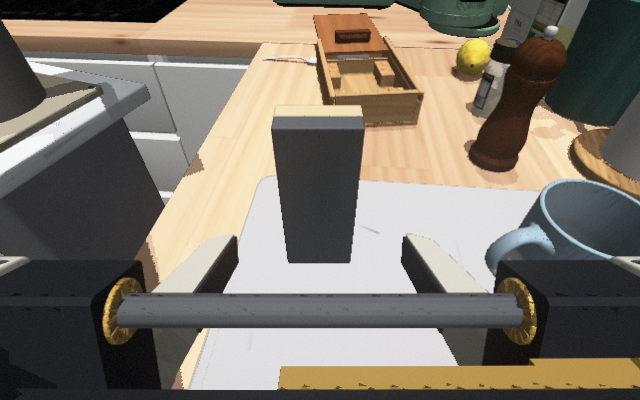

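The wrist view shows the stone's grey face upright and centred at (318,185) between the fingers, with the mug clear to the right at (590,230). I'll advance along the tool axis and grip.

Request:
arm_command([
  {"x": -0.0185,"y": 0.0475,"z": -0.0307,"rx": 0.002,"ry": 0,"rz": 0,"claw": 10},
  {"x": -0.037,"y": 0.095,"z": -0.0614,"rx": 0.002,"ry": 0,"rz": 0,"claw": 10},
  {"x": -0.05,"y": 0.13,"z": -0.083,"rx": 0.002,"ry": 0,"rz": 0,"claw": 10},
  {"x": -0.06,"y": 0.155,"z": -0.099,"rx": 0.002,"ry": 0,"rz": 0,"claw": 10},
  {"x": -0.0673,"y": 0.176,"z": -0.11,"rx": 0.002,"ry": 0,"rz": 0,"claw": 10},
  {"x": -0.0673,"y": 0.176,"z": -0.11,"rx": 0.002,"ry": 0,"rz": 0,"claw": 10},
  {"x": -0.0673,"y": 0.176,"z": -0.11,"rx": 0.002,"ry": 0,"rz": 0,"claw": 70},
  {"x": -0.0673,"y": 0.176,"z": -0.11,"rx": 0.002,"ry": 0,"rz": 0,"claw": 80},
  {"x": -0.0673,"y": 0.176,"z": -0.11,"rx": 0.002,"ry": 0,"rz": 0,"claw": 86},
], squeeze=15)

```text
t: 8.3
tool_pos: [0.5735, -0.0842, 0.0766]
orientation: [-1.245, -1.797, -0.719]
force: [0.1, 0.9, -0.3]
opening: 0.0738
gripper_force: 0.0
```

Run:
```python
from h import *
s=robot.read_state(); print(s['tool_pos'],s['q'],s['force'],s['opening'],s['gripper_force'])
print(goal((.5705,-.078,.0765),20.4,30))
```

```text
[ 0.57351534 -0.08416466  0.07655186] [-0.57189643  0.93242968  1.0505916   0.61188526  2.01592157 -0.91982272] [ 0.08398668  0.92504879 -0.32699225] 0.07384612756975696 0.0
(array([-0.0028,  0.0036, -0.0051]), array([ 0.0017,  0.0027, -0.0005]), array([ 0.57212779, -0.08237699,  0.074     ]))
```

Request:
arm_command([
  {"x": -0.0028,"y": 0.0036,"z": -0.005,"rx": 0.0017,"ry": 0.0027,"rz": 0,"claw": 86},
  {"x": -0.0028,"y": 0.0036,"z": -0.005,"rx": 0.0017,"ry": 0.0027,"rz": 0,"claw": 86},
  {"x": -0.0028,"y": 0.0036,"z": -0.005,"rx": 0.0017,"ry": 0.0027,"rz": 0,"claw": 88},
  {"x": -0.0028,"y": 0.0036,"z": -0.005,"rx": 0.0017,"ry": 0.0027,"rz": 0,"claw": 91},
  {"x": -0.0028,"y": 0.0036,"z": -0.005,"rx": 0.0017,"ry": 0.0027,"rz": 0,"claw": 95},
  {"x": -0.0028,"y": 0.0036,"z": -0.005,"rx": 0.0017,"ry": 0.0027,"rz": 0,"claw": 105},
  {"x": -0.0028,"y": 0.0036,"z": -0.005,"rx": 0.0017,"ry": 0.0027,"rz": 0,"claw": 120},
  {"x": -0.0028,"y": 0.0036,"z": -0.005,"rx": 0.0017,"ry": 0.0027,"rz": 0,"claw": 120},
], squeeze=15)

```text
t: 8.97
tool_pos: [0.5708, -0.0811, 0.0722]
orientation: [-1.242, -1.788, -0.716]
force: [-0.9, -0.5, -1.0]
opening: 0.06
gripper_force: 15.0
```

Request:
arm_command([
  {"x": 0,"y": 0,"z": 0,"rx": 0,"ry": 0,"rz": 0,"claw": 150},
  {"x": 0,"y": 0,"z": 0,"rx": 0,"ry": 0,"rz": 0,"claw": 150},
], squeeze=45)

```text
t: 9.13
tool_pos: [0.5709, -0.0811, 0.0723]
orientation: [-1.242, -1.788, -0.716]
force: [-0.6, 0.1, -1.7]
opening: 0.0597
gripper_force: 45.0
```

```bash
cat >> h.py <<'E'
import json
def T(p,Rm): M=np.eye(4); M[:3,:3]=Rm; M[:3,3]=p; return M
def now(): s=robot.read_state(); return T(s['tool_pos'],rot(s['orientation']))
def target(c,psi,tilt=0.):
    "units of move to bring held stone centre to c, flat, width yaw psi; tilt deg: far (+y) end up"
    K=np.array(json.load(open('grasp.json')))
    p=np.deg2rad(psi); n=np.array([np.cos(p),np.sin(p),0]); d=np.array([-n[1],n[0],0]); up=np.array([0,0,1.])
    Rs=R.from_rotvec(n*np.deg2rad(tilt)).as_matrix()@np.stack([n,-up,d],1)
    G=T(c,Rs)@np.linalg.inv(K); M=now()
    return ((G[:3,3]-M[:3,3])/.5).round(4),(R.from_matrix(G[:3,:3]@M[:3,:3].T).as_rotvec()/2).round(4),G[:3,3].round(4)
def stone(): 
    M=now()@np.array(json.load(open('grasp.json'))); return M[:3,3].round(4), M[:3,:3].round(3)
E
python3 - <<'E'
from h import *
M=now(); y=M[:3,1]; psi=np.arctan2(y[1],y[0]); print(np.rad2deg(psi),y,M[:3,2])
n=np.array([np.cos(psi),np.sin(psi),0]); d=np.array([-n[1],n[0],0])
C=n*(M[:3,3]@n)+d*(np.array([.5706,-.0781,0])@d)+np.array([0,0,.0765]); print(C)
S=T(C,np.stack([n,d,[0,0,1.]],1)); json.dump((np.linalg.inv(M)@S).tolist(),open('grasp.json','w'))
print((np.linalg.inv(M)@S).round(4))
print(target((.5284,.2396,.2),25.6));
E
```

```text
20.495557090570387 [ 0.93669666  0.35013374 -0.00239318] [-0.30477723  0.81195371 -0.49783733]
[ 0.56984855 -0.07838089  0.0765    ]
[[ 2.100e-03  4.978e-01  8.673e-01  5.100e-03]
 [ 1.000e+00  0.000e+00 -2.400e-03 -0.000e+00]
 [-1.200e-03  8.673e-01 -4.978e-01  4.000e-04]
 [ 0.000e+00  0.000e+00  0.000e+00  1.000e+00]]
(array([-0.0813,  0.6337,  0.2613]), array([-0.7229, -0.3076,  0.035 ]), array([0.5302, 0.2358, 0.2029]))
```

Request:
arm_command([
  {"x": 0,"y": 0,"z": 0.03,"rx": 0,"ry": 0,"rz": 0,"claw": 150},
  {"x": 0,"y": 0,"z": 0.08,"rx": 0,"ry": 0,"rz": 0,"claw": 150},
  {"x": 0,"y": 0,"z": 0.14,"rx": 0,"ry": 0,"rz": 0,"claw": 150},
  {"x": 0,"y": 0,"z": 0.2,"rx": 0,"ry": 0,"rz": 0,"claw": 150},
  {"x": 0,"y": 0,"z": 0.26,"rx": 0,"ry": 0,"rz": 0,"claw": 150},
  {"x": 0,"y": 0,"z": 0.3,"rx": 0,"ry": 0,"rz": 0,"claw": 150},
  {"x": 0,"y": 0,"z": 0.3,"rx": 0,"ry": 0,"rz": 0,"claw": 150},
])

```text
t: 9.72
tool_pos: [0.5725, -0.0819, 0.2283]
orientation: [-1.243, -1.797, -0.719]
force: [-0.3, 0.3, -2.4]
opening: 0.06
gripper_force: 45.0
```

Run:
```python
from h import *
s=robot.read_state(); print(s['q'],s['force'],s['gripper_force'],stone())
print(target((.5284,.2396,.22),25.6)); print(target((.55,.05,.22),22,45))
```

```text
[-0.56991419  0.74325321  1.04323232  0.68211795  2.17335666 -0.78225728] [-0.26745478  0.32428449 -2.41953405] 44.991631507873535 (array([ 0.5715, -0.0791,  0.2325]), array([[ 0.936, -0.351, -0.008],
       [ 0.351,  0.936,  0.004],
       [ 0.007, -0.006,  1.   ]]))
(array([-0.0846,  0.6353, -0.0108]), array([-0.7208, -0.3042,  0.0322]), array([0.5302, 0.2358, 0.2229]))
(array([-0.0412,  0.2543, -0.0185]), array([-0.3641, -0.1384,  0.0108]), array([0.5519, 0.0453, 0.219 ]))
```

Request:
arm_command([
  {"x": -0.007,"y": 0.045,"z": 0,"rx": -0.05,"ry": -0.021,"rz": 0.002,"claw": 150},
  {"x": -0.014,"y": 0.09,"z": 0,"rx": -0.1,"ry": -0.042,"rz": 0.004,"claw": 150},
  {"x": -0.02,"y": 0.14,"z": 0,"rx": -0.15,"ry": -0.063,"rz": 0.006,"claw": 150},
  {"x": -0.026,"y": 0.19,"z": 0,"rx": -0.2,"ry": -0.084,"rz": 0.008,"claw": 150},
  {"x": -0.032,"y": 0.24,"z": 0,"rx": -0.25,"ry": -0.105,"rz": 0.01,"claw": 150},
  {"x": -0.038,"y": 0.29,"z": 0,"rx": -0.3,"ry": -0.126,"rz": 0.013,"claw": 150},
  {"x": -0.044,"y": 0.33,"z": 0,"rx": -0.35,"ry": -0.147,"rz": 0.015,"claw": 150},
  {"x": -0.05,"y": 0.37,"z": 0,"rx": -0.4,"ry": -0.168,"rz": 0.018,"claw": 150},
  {"x": -0.055,"y": 0.4,"z": 0,"rx": -0.45,"ry": -0.189,"rz": 0.02,"claw": 150},
  {"x": -0.06,"y": 0.42,"z": 0,"rx": -0.5,"ry": -0.21,"rz": 0.022,"claw": 150},
])

```text
t: 10.55
tool_pos: [0.5402, 0.1304, 0.2219]
orientation: [1.695, 2.598, -0.016]
force: [-0.3, -0.4, -3.8]
opening: 0.0602
gripper_force: 45.0
```

Run:
```python
from h import *
s=robot.read_state(); print(s['q'],s['force'],s['gripper_force'],stone())
print(target((.5284,.2396,.2),25.6))
```

```text
[ 0.16715966 -0.00329777  1.64767067 -0.0346095   1.47475042 -0.24454631] [-0.28713993 -0.39887491 -3.78669145] 44.9849671125412 (array([0.5381, 0.135 , 0.2213]), array([[ 0.914, -0.176, -0.365],
       [ 0.405,  0.429,  0.807],
       [ 0.014, -0.886,  0.464]]))
(array([-0.0199,  0.2108, -0.0381]), array([-0.2219, -0.0945,  0.0129]), array([0.5302, 0.2358, 0.2029]))
```

Request:
arm_command([
  {"x": -0.004,"y": 0.045,"z": 0,"rx": -0.045,"ry": -0.019,"rz": 0.0025,"claw": 150},
  {"x": -0.008,"y": 0.09,"z": 0,"rx": -0.09,"ry": -0.038,"rz": 0.005,"claw": 150},
  {"x": -0.012,"y": 0.13,"z": 0,"rx": -0.135,"ry": -0.057,"rz": 0.0075,"claw": 150},
  {"x": -0.016,"y": 0.17,"z": -0.02,"rx": -0.18,"ry": -0.076,"rz": 0.01,"claw": 150},
  {"x": -0.02,"y": 0.2,"z": -0.038,"rx": -0.222,"ry": -0.0945,"rz": 0.0129,"claw": 150},
  {"x": -0.02,"y": 0.211,"z": -0.038,"rx": -0.222,"ry": -0.0945,"rz": 0.0129,"claw": 150},
  {"x": -0.02,"y": 0.211,"z": -0.038,"rx": -0.222,"ry": -0.0945,"rz": 0.0129,"claw": 150},
  {"x": -0.02,"y": 0.211,"z": -0.038,"rx": -0.222,"ry": -0.0945,"rz": 0.0129,"claw": 150},
])

```text
t: 11.22
tool_pos: [0.5304, 0.2343, 0.2021]
orientation: [1.432, 2.267, -0.381]
force: [0.6, -0.1, -4.0]
opening: 0.0595
gripper_force: 45.0
```

Run:
```python
from h import *
s=robot.read_state(); print(s['q'],s['force'],s['gripper_force'],stone())
for z in(.2,.06,.021): print(target((.5284,.2396,z),25.6))
c,im,d=snap('top','t2.png'); P=cloud(c,d); Z=P[...,2]
c,im2,d=snap('wrist','w4.png'); P2=cloud(c,d)
A=np.deg2rad(25.6); ex=np.array([np.cos(A),np.sin(A)]); ey=np.array([-ex[1],ex[0]])
for n,Q in(('t',P),('w',P2)):
    Z=Q[...,2];X=Q[...,:2]@ex; Y=Q[...,:2]@ey
    m=(Z>.195)&(Z<.235)&(abs(X-.58)<.05)&(abs(Y+.012)<.1)
    q=np.stack([X[m],Y[m],Z[m]],1); print(n,len(q)); 
    if len(q)>20: print(np.percentile(q,[1,5,50,95,99],axis=0).round(4).tolist())
cv2.imwrite('pics/comb.png',np.vstack([cv2.resize(im[130:280,180:420,::-1],(400,250)),cv2.resize(im2[:,:,::-1],(400,250))]))
```

```text
[ 0.63289933  0.18605119  1.57022304 -0.50670604  1.50390785  0.25386247] [ 0.57950762 -0.09879524 -3.95219829] 44.98642444610596 (array([0.5285, 0.2381, 0.1992]), array([[ 0.902, -0.005, -0.431],
       [ 0.431,  0.003,  0.902],
       [-0.003, -1.   ,  0.005]]))
(array([-0.0003,  0.003 ,  0.0016]), array([-0.0017, -0.0023,  0.0004]), array([0.5302, 0.2358, 0.2029]))
(array([-0.0003,  0.003 , -0.2784]), array([-0.0017, -0.0023,  0.0004]), array([0.5302, 0.2358, 0.0629]))
(array([-3.000e-04,  3.000e-03, -3.564e-01]), array([-0.0017, -0.0023,  0.0004]), array([0.5302, 0.2358, 0.0239]))
t 945
[[0.5361, -0.0889, 0.1986], [0.5472, -0.0847, 0.2075], [0.5802, -0.0378, 0.2144], [0.611, -0.0002, 0.2208], [0.622, 0.0143, 0.2306]]
w 33701
[[0.5392, -0.0818, 0.1962], [0.5512, -0.0251, 0.2007], [0.5813, 0.0327, 0.2141], [0.6111, 0.0612, 0.2232], [0.6231, 0.0616, 0.2325]]
```

View pics/comb.png

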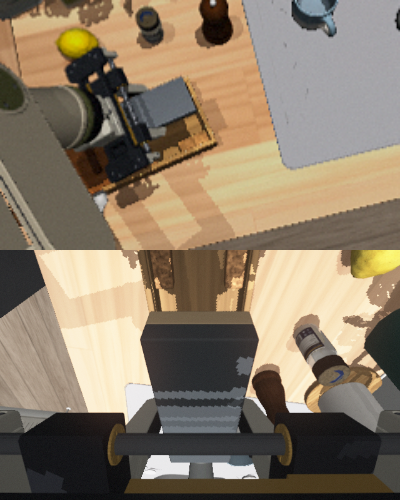

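The top half shows the grey-faced stone at (170,100), flat and aligned over the bed. The lower half, from the wrist, shows it straddling the open case. The model and depth agree to within 1 mm, so I'll lower it.

Request:
arm_command([
  {"x": -0.002,"y": 0.0066,"z": -0.05,"rx": -0.0017,"ry": -0.0023,"rz": 0.0004,"claw": 150},
  {"x": -0.002,"y": 0.0066,"z": -0.11,"rx": -0.0017,"ry": -0.0023,"rz": 0.0004,"claw": 150},
  {"x": -0.002,"y": 0.0066,"z": -0.17,"rx": -0.0017,"ry": -0.0023,"rz": 0.0004,"claw": 150},
  {"x": -0.002,"y": 0.0066,"z": -0.22,"rx": -0.0017,"ry": -0.0023,"rz": 0.0004,"claw": 150},
  {"x": -0.002,"y": 0.0066,"z": -0.25,"rx": -0.0017,"ry": -0.0023,"rz": 0.0004,"claw": 150},
  {"x": -0.002,"y": 0.0066,"z": -0.27,"rx": -0.0017,"ry": -0.0023,"rz": 0.0004,"claw": 150},
  {"x": -0.002,"y": 0.0066,"z": -0.27,"rx": -0.0017,"ry": -0.0023,"rz": 0.0004,"claw": 150},
  {"x": -0.002,"y": 0.0066,"z": -0.27,"rx": -0.0017,"ry": -0.0023,"rz": 0.0004,"claw": 150},
])

```text
t: 11.98
tool_pos: [0.5308, 0.2374, 0.0695]
orientation: [1.431, 2.258, -0.377]
force: [0.8, 0.7, -2.0]
opening: 0.0596
gripper_force: 45.0
```

Run:
```python
from h import *
s=robot.read_state(); print(s['force'],stone())
for z in(.03,.0215): print(target((.5275,.2414,z),25.6))
c,im,d=snap('wrist','w5.png'); Q=cloud(c,d)
A=np.deg2rad(25.6); ex=np.array([np.cos(A),np.sin(A)]); ey=np.array([-ex[1],ex[0]])
Z=Q[...,2];X=Q[...,:2]@ex; Y=Q[...,:2]@ey
m=(abs(X-.58)<.025)&(Y>.025)&(Y<.08)&(Z>.06)&(Z<.095); q=np.stack([X[m],Y[m],np.ones(m.sum())],1)
print(m.sum(),np.linalg.lstsq(q,Z[m],rcond=None)[0],np.percentile(Y[m],[1,50,99]),np.median(Z[m]))
m=(Z>.066)&(Z<.085)&(Y>.035)&(Y<.06)&(abs(X-.58)<.05); print(np.percentile(X[m],[1,99]))
```

```text
[ 0.77837161  0.65164511 -1.99726836] (array([0.529 , 0.2413, 0.0666]), array([[ 0.903,  0.004, -0.43 ],
       [ 0.43 ,  0.001,  0.903],
       [ 0.004, -1.   , -0.001]]))
(array([-0.0029,  0.0003, -0.0733]), array([-0.0005,  0.002 ,  0.0011]), array([0.5293, 0.2376, 0.0329]))
(array([-0.0029,  0.0003, -0.0903]), array([-0.0005,  0.002 ,  0.0011]), array([0.5293, 0.2376, 0.0244]))
17113 [ 0.00601322 -0.22200161  0.08559342] [0.02579534 0.0558438  0.06528882] 0.07998841332106618
[0.55351709 0.61137444]
```

Run:
```python
from h import *
c,im,d=snap('wrist'); Q=cloud(c,d)
A=np.deg2rad(25.6); ex=np.array([np.cos(A),np.sin(A)]); ey=np.array([-ex[1],ex[0]])
Z=Q[...,2];X=Q[...,:2]@ex; Y=Q[...,:2]@ey
for y in np.arange(.0,.075,.005):
  m=(abs(X-.58)<.02)&(abs(Y-y)<.0025)&(Z>.0)&(Z<.1); print(round(y,3),m.sum(),np.percentile(Z[m],[5,50,95]).round(4) if m.sum() else '')
```

```text
0.0 567 [0.0804 0.0811 0.0816]
0.005 613 [0.0804 0.081  0.0817]
0.01 652 [0.0803 0.081  0.0817]
0.015 715 [0.0804 0.0811 0.0817]
0.02 768 [0.0804 0.0811 0.0817]
0.025 854 [0.0803 0.081  0.0818]
0.03 889 [0.0804 0.0811 0.0817]
0.035 995 [0.0803 0.081  0.0818]
0.04 1308 [0.0049 0.0809 0.0817]
0.045 1894 [0.0047 0.0807 0.0817]
0.05 1996 [0.0048 0.0807 0.0818]
0.055 1424 [0.0803 0.0811 0.0819]
0.06 1583 [0.0802 0.081  0.0819]
0.065 6160 [0.0543 0.0709 0.0812]
0.07 710 [0.0442 0.0452 0.0462]
```

Request:
arm_command([
  {"x": -0.0029,"y": 0,"z": -0.02,"rx": -0.0005,"ry": 0.002,"rz": 0.001,"claw": 150},
  {"x": -0.0029,"y": 0,"z": -0.04,"rx": -0.0005,"ry": 0.002,"rz": 0.001,"claw": 150},
  {"x": -0.0029,"y": 0,"z": -0.055,"rx": -0.0005,"ry": 0.002,"rz": 0.001,"claw": 150},
  {"x": -0.0029,"y": 0,"z": -0.067,"rx": -0.0005,"ry": 0.002,"rz": 0.001,"claw": 150},
  {"x": -0.0029,"y": 0,"z": -0.075,"rx": -0.0005,"ry": 0.002,"rz": 0.001,"claw": 150},
  {"x": -0.0029,"y": 0,"z": -0.081,"rx": -0.0005,"ry": 0.002,"rz": 0.001,"claw": 150},
  {"x": -0.0029,"y": 0,"z": -0.085,"rx": -0.0005,"ry": 0.002,"rz": 0.001,"claw": 150},
  {"x": -0.0029,"y": 0,"z": -0.085,"rx": -0.0005,"ry": 0.002,"rz": 0.001,"claw": 150},
])

```text
t: 12.75
tool_pos: [0.5283, 0.2376, 0.0254]
orientation: [1.427, 2.264, -0.383]
force: [-0.4, -1.4, -3.5]
opening: 0.0599
gripper_force: 45.0
```

Run:
```python
from h import *
s=robot.read_state(); print(s['force'],stone())
for z in(.022,.021): print(target((.5275,.2414,z),25.6))
```

```text
[-0.40716158 -1.37447804 -3.54102734] (array([0.5264, 0.2415, 0.0225]), array([[ 0.901, -0.002, -0.433],
       [ 0.433, -0.001,  0.901],
       [-0.002, -1.   , -0.   ]]))
(array([ 0.0021, -0.0001, -0.001 ]), array([ 0.0005, -0.0008, -0.0004]), array([0.5293, 0.2376, 0.0249]))
(array([ 0.0021, -0.0001, -0.003 ]), array([ 0.0005, -0.0008, -0.0004]), array([0.5293, 0.2376, 0.0239]))
```

Request:
arm_command([
  {"x": 0.002,"y": 0,"z": -0.001,"rx": 0,"ry": 0,"rz": 0,"claw": 150},
  {"x": 0.002,"y": 0,"z": -0.002,"rx": 0,"ry": 0,"rz": 0,"claw": 150},
  {"x": 0.002,"y": 0,"z": -0.003,"rx": 0,"ry": 0,"rz": 0,"claw": 150},
  {"x": 0.002,"y": 0,"z": -0.004,"rx": 0,"ry": 0,"rz": 0,"claw": 150},
  {"x": 0.002,"y": 0,"z": -0.004,"rx": 0,"ry": 0,"rz": 0,"claw": 150},
])

```text
t: 13.17
tool_pos: [0.5297, 0.2379, 0.0243]
orientation: [1.427, 2.263, -0.381]
force: [-0.0, 1.0, -1.1]
opening: 0.0598
gripper_force: 45.0
```

Request:
arm_command([
  {"x": 0,"y": 0,"z": -0.001,"rx": 0,"ry": 0,"rz": 0,"claw": 150},
  {"x": 0,"y": 0,"z": -0.002,"rx": 0,"ry": 0,"rz": 0,"claw": 150},
  {"x": 0,"y": 0,"z": -0.003,"rx": 0,"ry": 0,"rz": 0,"claw": 150},
  {"x": 0,"y": 0,"z": -0.003,"rx": 0,"ry": 0,"rz": 0,"claw": 150},
])

```text
t: 13.5
tool_pos: [0.5298, 0.2379, 0.0243]
orientation: [1.427, 2.262, -0.382]
force: [-7.3, -0.1, 11.5]
opening: 0.0599
gripper_force: 45.0
```

Request:
arm_command([
  {"x": 0,"y": 0,"z": 0.001,"rx": 0,"ry": 0,"rz": 0,"claw": 95},
  {"x": 0,"y": 0,"z": 0.002,"rx": 0,"ry": 0,"rz": 0,"claw": 90},
  {"x": 0,"y": 0,"z": 0.002,"rx": 0,"ry": 0,"rz": 0,"claw": 85},
  {"x": 0,"y": 0,"z": 0.002,"rx": 0,"ry": 0,"rz": 0,"claw": 76},
  {"x": 0,"y": 0,"z": 0.002,"rx": 0,"ry": 0,"rz": 0,"claw": 66},
  {"x": 0,"y": 0,"z": 0.002,"rx": 0,"ry": 0,"rz": 0,"claw": 66},
  {"x": 0,"y": 0,"z": 0.002,"rx": 0,"ry": 0,"rz": 0,"claw": 66},
], squeeze=10)

```text
t: 14.08
tool_pos: [0.5295, 0.2377, 0.0233]
orientation: [1.427, 2.263, -0.382]
force: [0.3, -0.1, 0.5]
opening: 0.0689
gripper_force: 0.0
```

Request:
arm_command([
  {"x": -0.0043,"y": 0.009,"z": 0.0173,"rx": 0,"ry": 0,"rz": 0,"claw": 66},
  {"x": -0.013,"y": 0.027,"z": 0.052,"rx": 0,"ry": 0,"rz": 0,"claw": 66},
  {"x": -0.026,"y": 0.054,"z": 0.104,"rx": 0,"ry": 0,"rz": 0,"claw": 66},
  {"x": -0.039,"y": 0.081,"z": 0.156,"rx": 0,"ry": 0,"rz": 0,"claw": 66},
  {"x": -0.052,"y": 0.108,"z": 0.208,"rx": 0,"ry": 0,"rz": 0,"claw": 80},
  {"x": -0.06,"y": 0.125,"z": 0.26,"rx": 0,"ry": 0,"rz": 0,"claw": 100},
  {"x": -0.06,"y": 0.125,"z": 0.3,"rx": 0,"ry": 0,"rz": 0,"claw": 120},
  {"x": -0.06,"y": 0.125,"z": 0.32,"rx": 0,"ry": 0,"rz": 0,"claw": 145},
  {"x": -0.06,"y": 0.125,"z": 0.32,"rx": 0,"ry": 0,"rz": 0,"claw": 145},
])

```text
t: 14.83
tool_pos: [0.5006, 0.3017, 0.1869]
orientation: [1.428, 2.262, -0.375]
force: [0.9, -0.0, 0.2]
opening: 0.0426
gripper_force: 0.0
```

```bash
cat >> h.py <<'E'
def grip(g,psi):
    "units of move to put TCP at g, pointing down, closing-yaw psi deg"
    p=np.deg2rad(psi); y=np.array([np.cos(p),np.sin(p),0]); z=np.array([0,0,-1.]); G=np.stack([np.cross(y,z),y,z],1); M=now()
    return ((np.array(g)-M[:3,3])/.5).round(4),(R.from_matrix(G@M[:3,:3].T).as_rotvec()/2).round(4)
E
python3 - <<'E'
from h import *
s=robot.read_state(); print(s['tool_pos'],s['q'],s['opening'])
c,im,d=snap('wrist'); Q=cloud(c,d); cv2.imwrite('pics/w6.png',im[:,:,::-1])
A=np.deg2rad(25.6); ex=np.array([np.cos(A),np.sin(A)]); ey=np.array([-ex[1],ex[0]])
Z=Q[...,2];X=Q[...,:2]@ex; Y=Q[...,:2]@ey
m=(Z>.058)&(Z<.072)&(abs(X-.579)<.05)&(abs(Y-.112)<.03); print('grip',m.sum(),X[m].mean(),Y[m].mean())
m=(abs(X-.58)<.02)&(Y>-.07)&(Y<.05)&(Z<.06)&(Z>0)
if m.sum(): print('stone z',np.percentile(Z[m],[5,50,95]))
print(grip((.4737,.3514,.2),-64.4),grip((.4737,.3514,.0645),-64.4),grip((.4737,.3514,.2),115.6))
E
```

```text
[0.50060348 0.30165241 0.18690715] [ 0.75147857  0.26129056  1.51329371 -0.4949951   1.53823438  0.36666332] 0.04263157593125434
grip 2444 0.57988873221138 0.11454979320706928
stone z [0.03391911 0.03485754 0.03590301]
(array([-0.0525,  0.1012,  0.0308]), array([ 0.2722, -0.0953, -0.7651])) (array([-0.0525,  0.1012, -0.2402]), array([ 0.2722, -0.0953, -0.7651])) (array([-0.0525,  0.1012,  0.0308]), array([0.0954, 0.2723, 0.7669]))
```

View pics/w6.png

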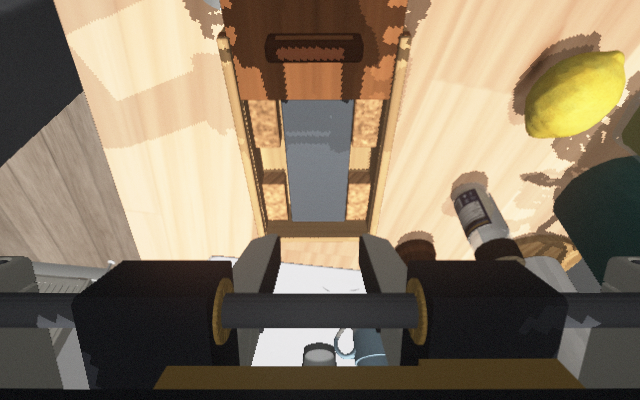

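The wrist view shows the stone (grey face up, at (318,165)) flat in its bed between the cork strips, with its top at z≈0.035. The cover bar is at (313,48). Now I'll regrasp the bar.

Request:
arm_command([
  {"x": -0.02,"y": 0.04,"z": 0.05,"rx": 0.1815,"ry": -0.0635,"rz": -0.51,"claw": 145},
  {"x": -0.05,"y": 0.1,"z": 0.05,"rx": 0.1815,"ry": -0.0635,"rz": -0.51,"claw": 145},
  {"x": -0.0525,"y": 0.1012,"z": 0.05,"rx": 0.1815,"ry": -0.0635,"rz": -0.51,"claw": 145},
  {"x": -0.0525,"y": 0.1012,"z": 0.05,"rx": 0.1815,"ry": -0.0635,"rz": -0.51,"claw": 145},
  {"x": -0.0525,"y": 0.1012,"z": 0.05,"rx": 0.1815,"ry": -0.0635,"rz": -0.51,"claw": 145},
  {"x": -0.0525,"y": 0.1012,"z": 0.05,"rx": 0.1815,"ry": -0.0635,"rz": -0.51,"claw": 145},
  {"x": -0.0525,"y": 0.1012,"z": 0.05,"rx": 0.1815,"ry": -0.0635,"rz": -0.51,"claw": 145},
  {"x": -0.0525,"y": 0.1012,"z": 0.05,"rx": 0.1815,"ry": -0.0635,"rz": -0.51,"claw": 145},
  {"x": -0.0525,"y": 0.1012,"z": 0.05,"rx": 0.1815,"ry": -0.0635,"rz": -0.51,"claw": 145},
  {"x": -0.0525,"y": 0.1012,"z": 0.05,"rx": 0.1815,"ry": -0.0635,"rz": -0.51,"claw": 145},
])

```text
t: 15.72
tool_pos: [0.4732, 0.3491, 0.2065]
orientation: [2.647, 1.367, -0.157]
force: [-0.3, -0.8, -0.1]
opening: 0.0401
gripper_force: 0.0
```

Run:
```python
from h import *
print(now()[:3,3],robot.read_state()['q']); print(grip((.4733,.352,.2),-64.4))
```

```text
[0.47323582 0.34913027 0.20646938] [ 0.63458523  0.24435974  1.41968298 -0.13974632  1.60668131  1.2563035 ]
(array([ 0.0001,  0.0057, -0.0129]), array([ 0.0899, -0.034 , -0.2524]))
```

Request:
arm_command([
  {"x": 0,"y": 0.0057,"z": -0.0129,"rx": 0.09,"ry": -0.034,"rz": -0.2524,"claw": 145},
  {"x": 0,"y": 0.0057,"z": -0.0129,"rx": 0.09,"ry": -0.034,"rz": -0.2524,"claw": 145},
  {"x": 0,"y": 0.0057,"z": -0.0129,"rx": 0.09,"ry": -0.034,"rz": -0.2524,"claw": 145},
  {"x": 0,"y": 0.0057,"z": -0.0129,"rx": 0.09,"ry": -0.034,"rz": -0.2524,"claw": 145},
  {"x": 0,"y": 0.0057,"z": -0.0129,"rx": 0.09,"ry": -0.034,"rz": -0.2524,"claw": 145},
  {"x": 0,"y": 0.0057,"z": -0.0129,"rx": 0.09,"ry": -0.034,"rz": -0.2524,"claw": 145},
  {"x": 0,"y": 0.0057,"z": -0.0129,"rx": 0.09,"ry": -0.034,"rz": -0.2524,"claw": 145},
])

```text
t: 16.3
tool_pos: [0.4726, 0.3531, 0.2006]
orientation: [3.057, 0.71, 0.0]
force: [-0.5, 0.0, -0.6]
opening: 0.0399
gripper_force: 0.0
```

Run:
```python
from h import *
print(now().round(3),robot.read_state()['q']); print(grip((.4733,.352,.0645),-64.4))
```

```text
[[ 0.898  0.441  0.001  0.473]
 [ 0.441 -0.898 -0.003  0.353]
 [-0.001  0.003 -1.     0.201]
 [ 0.     0.     0.     1.   ]] [ 0.5567327   0.12088055  1.55705398 -0.00320752  1.46462197  1.67155909]
(array([ 0.0014, -0.0022, -0.2723]), array([ 0.0016,  0.0004, -0.0048]))
```

Request:
arm_command([
  {"x": 0.0014,"y": -0.0022,"z": -0.08,"rx": 0.0016,"ry": 0,"rz": -0.0048,"claw": 145},
  {"x": 0.0014,"y": -0.0022,"z": -0.15,"rx": 0.0016,"ry": 0,"rz": -0.0048,"claw": 145},
  {"x": 0.0014,"y": -0.0022,"z": -0.21,"rx": 0.0016,"ry": 0,"rz": -0.0048,"claw": 145},
  {"x": 0.0014,"y": -0.0022,"z": -0.25,"rx": 0.0016,"ry": 0,"rz": -0.0048,"claw": 145},
  {"x": 0.0014,"y": -0.0022,"z": -0.272,"rx": 0.0016,"ry": 0,"rz": -0.0048,"claw": 145},
  {"x": 0.0014,"y": -0.0022,"z": -0.272,"rx": 0.0016,"ry": 0,"rz": -0.0048,"claw": 255},
  {"x": 0.0014,"y": -0.0022,"z": -0.272,"rx": 0.0016,"ry": 0,"rz": -0.0048,"claw": 255},
  {"x": 0.0014,"y": -0.0022,"z": -0.272,"rx": 0.0016,"ry": 0,"rz": -0.0048,"claw": 255},
  {"x": 0.0014,"y": -0.0022,"z": -0.272,"rx": 0.0016,"ry": 0,"rz": -0.0048,"claw": 255},
  {"x": 0.0014,"y": -0.0022,"z": -0.272,"rx": 0.0016,"ry": 0,"rz": -0.0048,"claw": 255},
], squeeze=20)

```text
t: 17.13
tool_pos: [0.4757, 0.3522, 0.068]
orientation: [-3.064, -0.691, -0.01]
force: [1.1, -0.7, 3.0]
opening: 0.014
gripper_force: 20.0
```

Request:
arm_command([
  {"x": 0.01,"y": -0.021,"z": 0,"rx": 0,"ry": 0,"rz": 0,"claw": 255},
  {"x": 0.0216,"y": -0.0451,"z": 0,"rx": 0,"ry": 0,"rz": 0,"claw": 255},
  {"x": 0.0389,"y": -0.0812,"z": 0,"rx": 0,"ry": 0,"rz": 0,"claw": 255},
  {"x": 0.0562,"y": -0.1172,"z": 0,"rx": 0,"ry": 0,"rz": 0,"claw": 255},
  {"x": 0.0735,"y": -0.1533,"z": 0,"rx": 0,"ry": 0,"rz": 0,"claw": 255},
  {"x": 0.0907,"y": -0.1894,"z": 0,"rx": 0,"ry": 0,"rz": 0,"claw": 255},
  {"x": 0.108,"y": -0.2254,"z": 0,"rx": 0,"ry": 0,"rz": 0,"claw": 255},
  {"x": 0.121,"y": -0.2525,"z": 0,"rx": 0,"ry": 0,"rz": 0,"claw": 255},
  {"x": 0.1296,"y": -0.2705,"z": 0,"rx": 0,"ry": 0,"rz": 0,"claw": 255},
  {"x": 0.1339,"y": -0.2795,"z": 0,"rx": 0,"ry": 0,"rz": 0,"claw": 255},
])

```text
t: 17.97
tool_pos: [0.5434, 0.2113, 0.0679]
orientation: [-3.063, -0.688, -0.012]
force: [3.0, 4.3, 6.2]
opening: 0.0138
gripper_force: 20.0
```

Request:
arm_command([
  {"x": 0.0022,"y": -0.0045,"z": 0,"rx": 0,"ry": 0,"rz": 0,"claw": 255},
  {"x": 0.0043,"y": -0.009,"z": 0,"rx": 0,"ry": 0,"rz": 0,"claw": 255},
  {"x": 0.006,"y": -0.0126,"z": 0,"rx": 0,"ry": 0,"rz": 0,"claw": 255},
  {"x": 0.0078,"y": -0.0162,"z": 0,"rx": 0,"ry": 0,"rz": 0,"claw": 255},
  {"x": 0.0091,"y": -0.019,"z": 0,"rx": 0,"ry": 0,"rz": 0,"claw": 255},
  {"x": 0.0091,"y": -0.019,"z": 0,"rx": 0,"ry": 0,"rz": 0,"claw": 255},
])

```text
t: 18.47
tool_pos: [0.5468, 0.2042, 0.0679]
orientation: [-3.061, -0.69, -0.011]
force: [-0.5, 7.4, 8.0]
opening: 0.0142
gripper_force: 20.0
```

Request:
arm_command([
  {"x": 0.0013,"y": -0.0027,"z": 0,"rx": 0,"ry": 0,"rz": 0,"claw": 255},
  {"x": 0.0026,"y": -0.0054,"z": 0,"rx": 0,"ry": 0,"rz": 0,"claw": 255},
  {"x": 0.0026,"y": -0.0054,"z": 0,"rx": 0,"ry": 0,"rz": 0,"claw": 255},
])

```text
t: 18.72
tool_pos: [0.5469, 0.2041, 0.0678]
orientation: [-3.057, -0.69, -0.009]
force: [-4.6, 18.5, 8.2]
opening: 0.0139
gripper_force: 20.0
```

Firm against the stop and not moving. I'll release and lift clear.

Request:
arm_command([
  {"x": 0,"y": 0,"z": 0,"rx": 0,"ry": 0,"rz": 0,"claw": 160},
  {"x": 0,"y": 0,"z": 0,"rx": 0,"ry": 0,"rz": 0,"claw": 160},
  {"x": 0,"y": 0,"z": 0,"rx": 0,"ry": 0,"rz": 0,"claw": 160},
  {"x": 0,"y": 0,"z": 0,"rx": 0,"ry": 0,"rz": 0,"claw": 160},
  {"x": 0,"y": 0,"z": 0.05,"rx": 0,"ry": 0,"rz": 0,"claw": 160},
  {"x": 0,"y": 0,"z": 0.12,"rx": 0,"ry": 0,"rz": 0,"claw": 160},
  {"x": 0,"y": 0,"z": 0.2,"rx": 0,"ry": 0,"rz": 0,"claw": 160},
  {"x": 0,"y": -0.06,"z": 0.28,"rx": 0,"ry": 0,"rz": 0,"claw": 160},
  {"x": 0,"y": -0.1,"z": 0.34,"rx": 0,"ry": 0,"rz": 0,"claw": 160},
  {"x": 0,"y": -0.1,"z": 0.34,"rx": 0,"ry": 0,"rz": 0,"claw": 160},
])

```text
t: 19.55
tool_pos: [0.55, 0.1477, 0.2441]
orientation: [3.065, 0.687, 0.021]
force: [1.1, 0.1, 0.7]
opening: 0.0346
gripper_force: 0.0
```

Run:
```python
from h import *
c,im,d=snap('wrist','w7.png'); Q=cloud(c,d)
A=np.deg2rad(25.6); ex=np.array([np.cos(A),np.sin(A)]); ey=np.array([-ex[1],ex[0]])
Z=Q[...,2];X=Q[...,:2]@ex; Y=Q[...,:2]@ey
m=(Z>.06)&(Z<.072)&(abs(X-.579)<.05)&(abs(Y+.05)<.03); r=cv2.minAreaRect(Q[m][:,:2].astype(np.float32)); print('grip',m.sum(),np.array(r[0])@ex,np.array(r[0])@ey)
```

```text
grip 876 0.5808117191826048 -0.05130759671780144
```

View pics/w7.png

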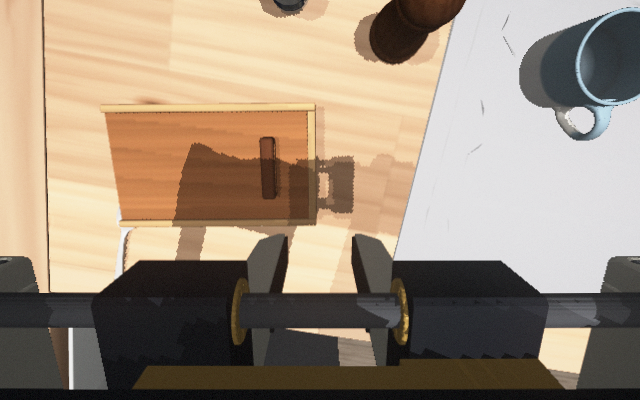

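The cover is flush against its end wall at (311,165) with no gap. Its bar, at (268,168), has travelled 0.164 m. The robot is clear of everything.

```bash
python3 -c "
from plant import robot
print(robot.close_job())"
```

```text
the job is handed in; nothing more can be done
None
```

The job is handed in: the whetstone lies flat in its cork bed and the cover was slid fully open, then fully shut against its stop, in about 20 s of robot time, with nothing toppled and nothing else deliberately touched; no verdict was shown at hand-in.

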